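Press-test the click-clack drain plugs and scrap the worn one

TASK

Three look-alike click-clack drain plugs stand in the blue rack, and one of them has a worn spring that gives way at about half the force of the others. While they stand in the rack, press each chrome cap down until it clicks and stays down, feeling how hard it resists and never pushing a cap with 20 N or more. Then put the plug that clicked most easily into the green tub, leave the other two in their sockets with their caps down, and do not disturb the mug, the shampoo bottle or the soap dish.

Things in the scene. Friction and masses are not known exactly. Their poses are not given: they have to be found in the camera images.
- rack_hole1 (a point): Centre of the middle socket's mouth in the fixed blue rack: a block 84 x 290 x 30 mm (its own x, y, z) on the work surface, with three round sockets (49 mm wide, 22 mm deep, floor 8 mm above the work surface) in a row along this point's y axis, 95 mm apart. The point lies 30 mm above the work surface, level with the rack's top. A plug stands in each socket; the three look alike.
- place_0 (a point): Fixed point of the rack at the right (-y) socket: centre of the plug that stands there, 48 mm above the work surface, 40 mm below the top of its raised cap. Each plug: a white sleeve 46 mm in diameter, 62 mm tall (its upper 40 mm clear of the rack: grip it there), with a chrome press cap, 34 mm in diameter, on top, 18 mm proud when up; 0.1 to 0.25 kg. Two have sound springs (about 10 N to click), one is worn (about 4.5 N). Caps crack at 20 N.
- place_1 (a point): Fixed point of the rack at the middle socket: centre of the plug that stands there, 48 mm above the work surface, 40 mm below the top of its raised cap. A cap slides straight down: resistance starts at a third of its peak, peaks 3 mm down, fades to nothing 7 mm down; there it clicks over and stays down by itself, 10 mm down. Further on it stiffens again to nearly twice the peak at the hard stop, 12.5 mm down. Pressing never pops it up again.
- place_2 (a point): Fixed point of the rack at the left (+y) socket: centre of the plug that stands there, 48 mm above the work surface, 40 mm below the top of its raised cap. Which socket holds the worn plug changes and cannot be seen, only felt. This point stays with the rack when a plug is taken away.
- tub_in (a point): Centre of the inner floor of the open round green plastic tub: 176 mm across the rim, 144 mm across the inner floor, 60 mm tall, floor 5 mm thick (the point lies 5 mm above the work surface). Loose, 0.4 kg; it stands left or right of the rack.
- mug_mid (a point): Yellow mug, 72 mm across, 85 mm tall, point half-way up on its axis; stands on the side of the rack opposite the tub. A bystander.
- shampoo_mid (a point): Orange shampoo bottle, 54 mm across, 150 mm tall, point half-way up on its axis; behind the rack, to the left. A bystander.
- soap_dish_mid (a point): Blue soap dish with a bar of soap, 85 x 120 x 27 mm, point half-way up at its centre; behind the rack, to the right. A bystander.
Not all that is in view belongs to the job. Of the things that look like the part that bears tub_in, the smallest one is meant.

How it is judged:
By the outcome, as a careful person would: the job done as asked, in the order asked, and still so for the second after the job is handed in, with the robot touching nothing.
It also fails if it takes over 64 s, if anything falls off the work surface, if the arm or the gripper's body presses on something with over 40 N, if the wrist force passes 120 N, or if a joint passes its speed limit or range.

ROBOT

A 6-joint arm with a two-finger parallel gripper is mounted at the origin on the work surface. World frame = base frame: x ahead of the robot, y to its left, z up, the work surface at z = 0. Lengths are in m, angles in rad, forces in N, time in s.
With the tool pointing down it reaches from about 0.425 to 1.125 m from the base axis. Payload 14.9 kg.
Tool frame: the origin (TCP) lies midway between the tips of the shut fingers; the grasp point (between the pads) lies 19 mm behind it (arm.grip_point_offset is the distance from the TCP to the grasp point, in m); y points along the fingers, x is the direction in which the jaws open and shut, and the axes are right-handed (so a half turn about y gives the same grasp; the last joint's range is limited). The gripper opens to 91 mm and grips with 3 to 60 N. Pads are 32 mm wide; open, the fingers measure 118 mm over their backs; the gripper's body (76 mm by 178 mm) begins 60 mm behind the grasp point.
Start: joints at [-1.328, 0.379, 1.734, -0, 1.028, -0.033], TCP at [0.191, -0.674, 0.214] pointing down, gripper open.
Joint ranges: [-2.77, 2.77], [-0.74, 2.19], [0, 2.66], [-1.06, 4.2], [0.31, 2.87], [-3.08, 3.08]. Speed limits (rad/s): [1.89, 1.89, 2.39, 3.14, 3.14, 3.14].

INTERFACE

Orientations are given as a rotation vector (axis times angle).
In Python, from rig import arm, viewer, models gives the robot as it stands. The module is installed in compiled form; this text tells all that it offers.
- The arm moves only by the tool play_rows, never from a script. Its argument "moves" is a list of rows, each a list of 2 entries, a list of its own where there are three numbers: the shift along the tool's x, y, z in cm, then the turn, a rotation vector about the tool's x, y, z in rad. In form: [[[tx, ty, tz], [wx, wy, wz]], ...]. A call has 1 to 10 rows; each row shifts and turns the commanded pose from where the row before left it, along the tool's axes as they then stand; what a row does not reach is not made up. A row lasts 1/12 s, in which the tool goes at most 41.7 mm and 7.16 degrees, less where a joint would pass 70% of its speed; a pose out of reach is approached as far as the arm can. A call with a gripper value outside its range is refused whole. "hand" is the closure, from 0 (fully open) to 1 (shut), set as the call begins (left out, the last holds). The fingers move at their own pace and stop on an object; the grip force is fixed at half the most. Time passes only in rows, so rows that do not move let the fingers close. It gives the time, the measured TCP pose, the force and the opening at its end, in the units of the state.
- arm.observe(): the state, without advancing time (a new reading comes with each control period).
- viewer.capture(name): name is "scene" or "top"; returns the picture (420x560x3 uint8, red, green, blue); there is no depth.
- viewer.get_calibration(name): a dict with "intrinsics" (3x3 intrinsics, pixels), "R" (3x3) and "t" (3): a world point X has camera coordinates R X + t. Camera axes: x right, y down, z forward; pixel columns grow to the right and rows downward; lengths in m; the calibration is good to about 2 mm. A picture is of the moment at which its call begins. get_calibration takes no time and is no camera call.
- arm.finish_job(): hands the job in, once; it reports no verdict.
Trained networks look in the newest picture that a camera, given by its name, has taken for a name from the list of things; names that differ only in an ending like _2 or _b are one class to them, and where a whole thing is asked for, a point or a joint stands for the part that bears it (a point fixed in the world has none). Each returns a list of dicts, best first, with "confidence" (0 to 1); they miss things now and then, are a little off and sometimes report something else, mostly with a low value. They report only what shows in the picture. A call takes as long as a camera call. They do not tell look-alikes from the thing itself.
- models.regions_of(thing, camera): "pixels" (420x560 bool, what is visible of it) and "bbox" ([left, top, right, bottom] in pixels, round what is visible of it).
The state is a dict: "clock": time; "q": joint angles; "joint_vel": joint speeds; "effort": joint torques, N m; "position": TCP position; "orientation": TCP orientation; "ft_force": force on the tool from outside, world axes, zero at the start; "ft_torque": the same for the moment, N m; "gripper_width": finger opening in m.
Only numpy, scipy, OpenCV 4.12 (cv2) and the standard library are available. Lean on these libraries where they do the work, as an engineer would, in place of code of your own. Each camera call takes 0.05 s, during which the arm holds its last target. There are 200 camera calls.

## Working session

There is one attempt and no reset: what is moved stays moved. The work goes in short steps, Python scripts to look and compute and a tool call to move; the robot and the scene stay as the last step left them, time stands still between calls to the robot, and variables do not carry over. Pictures are saved under pics/ and viewed, about 8 in all and at most 12, crops included, and the job is handed in when it is done.

Besides the shell and the picture viewer there is one more tool, called as name([rows], argument=value, ...), one row to a line, values as JSON. play_rows: Moves the arm, as the interface text tells. Its arguments: {"type":"object","properties":{"moves":{"type":"array","items":{"type":"array"}},"hand":{"type":"number"}},"required":["moves"]}

```bash
mkdir -p pics
python3 - <<'E'
from rig import arm,viewer,models
import cv2,numpy as np
for n in("scene","top"):
    im=viewer.capture(n); cv2.imwrite(f"pics/a_{n}.png",im[:,:,::-1])
    c=viewer.get_calibration(n); print(n,np.round(c["intrinsics"],1).tolist(),np.round(c["R"],3).tolist(),np.round(c["t"],3).tolist())
s=arm.observe(); print(s)
for th in("rack_hole1","place_0","tub_in","mug_mid","shampoo_mid","soap_dish_mid"):
  for n in ("top","scene"):
    try: print(th,n,[(np.round(d["confidence"],2),d["bbox"],int(d["pixels"].sum())) for d in models.regions_of(th,n)])
    except Exception as e: print(th,n,e)
E
```

```text
scene [[384.3, 0.0, 279.1], [0.0, 384.3, 210.5], [0.0, 0.0, 1.0]] [[0.739, 0.674, 0.015], [0.556, -0.597, -0.578], [-0.38, 0.436, -0.816]] [-0.568, -0.228, 1.347]
top [[441.8, 0.0, 279.1], [0.0, 441.8, 208.2], [0.0, 0.0, 1.0]] [[-0.013, -1.0, -0.025], [-0.987, 0.017, -0.163], [0.163, 0.022, -0.986]] [0.159, 0.64, 1.217]
{'clock': 0.1, 'q': array([-1.32832125e+00,  3.79372001e-01,  1.73473629e+00, -1.84794061e-05,
        1.02850421e+00, -3.32692261e-02]), 'joint_vel': array([ 3.05708318e-05, -4.80872058e-04,  5.12637431e-04, -9.14651059e-05,
       -1.79085155e-03,  8.18316773e-04]), 'effort': array([ 1.01528203e-03, -7.65036821e+01, -4.35295236e+01,  6.52625388e-02,
        3.98446794e-02, -2.88472495e-05]), 'position': array([ 0.19050697, -0.67319536,  0.21333586]), 'orientation': array([-1.32646881,  1.00427268, -1.00293758]), 'ft_force': array([ 0.36467208, -0.58194586, -0.15220691]), 'ft_torque': array([-0.0025617 ,  0.0130726 ,  0.01741426]), 'gripper_width': 0.09132964639491026}
rack_hole1 top [(np.float64(0.71), [293.8, 206.5, 396.0, 246.3], 2210)]
rack_hole1 scene [(np.float
[... 500 characters left out ...]
64(0.81), [301.9, 86.6, 367.7, 142.0], 2899), (np.float64(0.6), [260.4, 130.2, 308.5, 180.9], 2016)]
mug_mid top [(np.float64(0.6), [431.4, 249.2, 476.5, 279.2], 758), (np.float64(0.39), [379.0, 150.4, 424.7, 185.9], 1230)]
mug_mid scene [(np.float64(0.62), [80.5, 280.5, 129.7, 319.9], 1205), (np.float64(0.36), [172.0, 215.1, 276.4, 291.2], 2354)]
shampoo_mid top [(np.float64(0.89), [275.7, 147.6, 296.3, 176.0], 392)]
shampoo_mid scene [(np.float64(0.7), [173.2, 218.3, 275.6, 291.7], 2077), (np.float64(0.6), [306.6, 225.4, 327.1, 263.9], 620)]
soap_dish_mid top [(np.float64(0.82), [377.7, 151.9, 423.1, 191.0], 1201)]
soap_dish_mid scene [(np.float64(0.6), [195.8, 313.3, 248.7, 364.6], 1756)]
```

View images.

View pics/a_top.png

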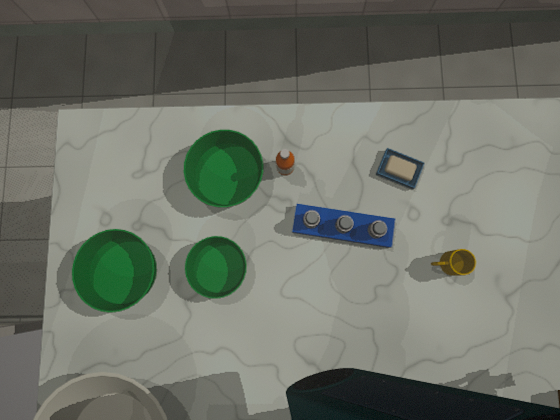

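View pics/a_scene.png

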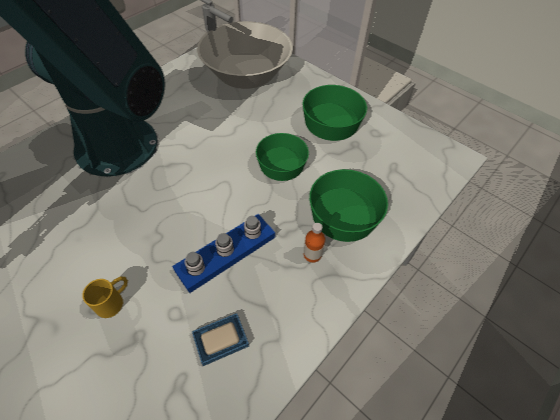

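```bash
cat > h.py <<'E'
import cv2,numpy as np
from rig import arm,viewer,models
from scipy.optimize import minimize
S=4
def proj(n,P):
    c=viewer.get_calibration(n); q=(c["R"]@np.atleast_2d(P).T).T+c["t"]; q=q@np.array(c["intrinsics"]).T
    return q[:,:2]/q[:,2:]
def back(n,uv,z):
    c=viewer.get_calibration(n);R=c["R"];o=-R.T@c["t"];d=R.T@np.linalg.solve(c["intrinsics"],[*uv,1]);return o+d*(z-o[2])/d[2]
def hullmask(p):
    m=np.zeros((420*S,560*S),np.uint8); h=cv2.convexHull(((p+.5)*S).astype(np.float32)); cv2.fillConvexPoly(m,np.round(h).astype(np.int32),1); return m
def colour(im,kind,box):
    h=cv2.cvtColor(im,cv2.COLOR_RGB2HSV); lo,hi={'blue':((108,150,40),(125,255,255)),'green':((50,120,30),(85,255,255)),'yellow':((18,140,60),(32,255,255))}[kind]
    m=cv2.inRange(h,lo,hi); k=np.zeros_like(m); l,t,r,b=[int(v) for v in box]; k[t-8:b+9,l-8:r+9]=1; m=m*k
    nl,lab,st,_=cv2.connectedComponentsWithStats(m); return lab==1+np.argmax(st[1:,4])
def box(p):
    c,s=np.cos(p[2]),np.sin(p[2]); return np.array([[p[0]+c*a-s*b,p[1]+s*a+c*b,z] for a in(-.042,.042) for b in(-.145,.145) for z in(0,.03)])
def tub(p):
    t=np.linspace(0,2*np.pi,60); return np.array([[p[0]+r*np.cos(a),p[1]+r*np.sin(a),z] for r,z in((.088,.06),(.077,0)) for a in t])
def fit(model,x0,masks):
    H={n:hullmask(np.argwhere(m)[:,::-1].astype(float)) for n,m in masks.items()}
    f=lambda x:sum(float((hullmask(proj(n,model(x)))!=h).sum())/h.sum() for n,h in H.items())
    sx=np.array([x0]+[np.array(x0)+d for d in np.eye(len(x0))*[.02,.02,.1][:len(x0)]])
    return minimize(f,x0,method='Nelder-Mead',options=dict(initial_simplex=sx,xatol=1e-4,fatol=1e-4))
E
python3 - <<'E'
from h import *
I={n:cv2.imread(f"pics/a_{n}.png")[:,:,::-1].copy() for n in("top","scene")}
B={'top':[294,206,396,246],'scene':[172,215,276,292]}
T={'top':[185,234,248,296],'scene':[260,130,308,181]}
for k,mod,bx,z,c in(('blue',box,B,.03,(345,226)),('green',tub,T,.03,(216,267))):
    M={n:colour(I[n],k,bx[n]) for n in I}
    x0=list(back('top',c,z)[:2])+([0.1] if k=='blue' else [])
    for ms in (M,{'top':M['top']},{'scene':M['scene']}):
        r=fit(mod,x0,ms); print(k,list(ms),np.round(r.x,4),round(r.fun,3))
print('caps top',[np.round(back('top',c,.088),3) for c in((312,217),(345,223),(379,228))])
print('caps scene',[np.round(back('scene',c,.088),3) for c in((193,257),(224,239),(252,222))])
print('mug',back('top',(461,262),.085),'shampoo',back('top',(286,155),.15),'dish',back('top',(401,168),.027))
s=arm.observe(); from scipy.spatial.transform import Rotation as R; print(R.from_rotvec(s['orientation']).as_matrix().round(3),arm.grip_point_offset)
E
```

```text
blue ['top', 'scene'] [ 0.5942 -0.0351 -0.1724] 0.112
blue ['top'] [ 0.5946 -0.0352 -0.1643] 0.059
blue ['scene'] [ 0.5932 -0.036  -0.172 ] 0.05
green ['top', 'scene'] [0.478  0.3334] 0.137
green ['top'] [0.4785 0.3336] 0.061
green ['scene'] [0.476  0.3346] 0.073
caps top [array([0.61 , 0.058, 0.088]), array([ 0.592, -0.033,  0.088]), array([ 0.576, -0.126,  0.088])]
caps scene [array([ 0.581, -0.128,  0.088]), array([ 0.6  , -0.036,  0.088]), array([0.617, 0.054, 0.088])]
mug [ 0.47989928 -0.34468955  0.085     ] shampoo [0.77197291 0.12717689 0.15      ] dish [ 0.76112022 -0.21250434  0.027     ]
[[ 0.272 -0.     0.962]
 [-0.962  0.     0.272]
 [-0.    -1.    -0.   ]] 0.0188
```

play_rows([
  [[-2.1, 0, 2.6], [0, 0, 0]],
  [[-2.1, 0, 2.6], [0, 0, 0]],
  [[-2.1, 0, 2.6], [0, 0, 0]],
  [[-2.1, 0, 2.6], [0, 0, 0]],
  [[-2.1, 0, 2.6], [0, 0, 0]],
  [[-2.1, 0, 2.6], [0, 0, 0]],
  [[-2.1, 0, 2.6], [0, 0, 0]],
  [[-2.1, 0, 2.6], [0, 0, 0]],
  [[-2.1, 0, 2.6], [0, 0, 0]],
  [[-2.1, 0, 2.6], [0, 0, 0]],
], hand=1)

```text
clock: 1.53
position: [0.3843, -0.3993, 0.2141]
orientation: [-1.327, 1.003, -1.004]
ft_force: [0.4, -0.0, 0.0]
gripper_width: 0.0274
```

play_rows([
  [[-2.1, 0, 2.6], [0, 0, 0]],
  [[-2.1, 0, 2.6], [0, 0, 0]],
  [[-2.1, 0, 2.6], [0, 0, 0]],
  [[-2.1, 0, 2.6], [0, 0, 0]],
  [[-2.1, 0, 2.6], [0, 0, 0]],
  [[-2.1, 0, 2.6], [0, 0, 0]],
  [[-2.1, 0, 2.6], [0, 0, 0]],
  [[-2.1, 0, 2.6], [0, 0, 0]],
  [[-2.1, 0, 2.6], [0, 0, 0]],
  [[-2.1, 0, 2.6], [0, 0, 0]],
])

```text
clock: 2.37
position: [0.5774, -0.1263, 0.2141]
orientation: [-1.327, 1.003, -1.004]
ft_force: [1.1, -0.2, -0.4]
gripper_width: 0.0006
```

play_rows([
  [[0, 0, 0], [0, -0.1123, 0]],
  [[0, 0, 0], [0, -0.1123, 0]],
  [[0, 0, 0], [0, -0.1123, 0]],
  [[0, 0, 0], [0, -0.1123, 0]],
  [[0, 0, 0], [0, -0.1123, 0]],
  [[0, 0, 0], [0, -0.1123, 0]],
  [[0, 0, 0], [0, -0.1123, 0]],
  [[0, 0, 0], [0, -0.1123, 0]],
  [[0, 0, 0], [0, -0.1123, 0]],
  [[0, 0, 0], [0, -0.1123, 0]],
])

```text
clock: 3.2
position: [0.5766, -0.1278, 0.214]
orientation: [-1.567, 0.131, -0.131]
ft_force: [-0.3, -0.7, -0.2]
gripper_width: 0.0008
```

play_rows([
  [[0, 2.4, 0], [0, 0, 0]],
  [[0, 2.4, 0], [0, 0, 0]],
  [[0, 2.4, 0], [0, 0, 0]],
  [[0, 2.4, 0], [0, 0, 0]],
  [[0, 2.4, 0], [0, 0, 0]],
  [[0, 0.2, 0], [0, 0, 0]],
  [[0, 0, 0], [0, 0, 0]],
  [[0, 0, 0], [0, 0, 0]],
])

```text
clock: 3.87
position: [0.5772, -0.128, 0.093]
orientation: [-1.567, 0.135, -0.136]
ft_force: [0.1, -0.4, 0.3]
gripper_width: 0.0006
```

play_rows([
  [[0, 0.1, 0], [0, 0, 0]],
  [[0, 0.1, 0], [0, 0, 0]],
  [[0, 0.1, 0], [0, 0, 0]],
  [[0, 0, 0], [0, 0, 0]],
  [[0, 0, 0], [0, 0, 0]],
])

```text
clock: 4.28
position: [0.5767, -0.1279, 0.0892]
orientation: [-1.567, 0.135, -0.135]
ft_force: [0.1, -0.2, 0.4]
gripper_width: 0.0005
```

Run:
```python
from h import *
from scipy.spatial.transform import Rotation as R
s=arm.observe(); print(s['position'],s['ft_force'],R.from_rotvec(s['orientation']).as_matrix().round(3))
im=viewer.capture('scene'); cv2.imwrite('pics/b.png',cv2.resize(im[190:310,130:300],None,fx=4,fy=4)[:,:,::-1])
```

```text
[ 0.57671141 -0.12785397  0.08924372] [ 0.12483806 -0.15963175  0.3514693 ] [[ 0.985  0.     0.171]
 [-0.171 -0.     0.985]
 [ 0.    -1.    -0.   ]]
```

View pics/b.png

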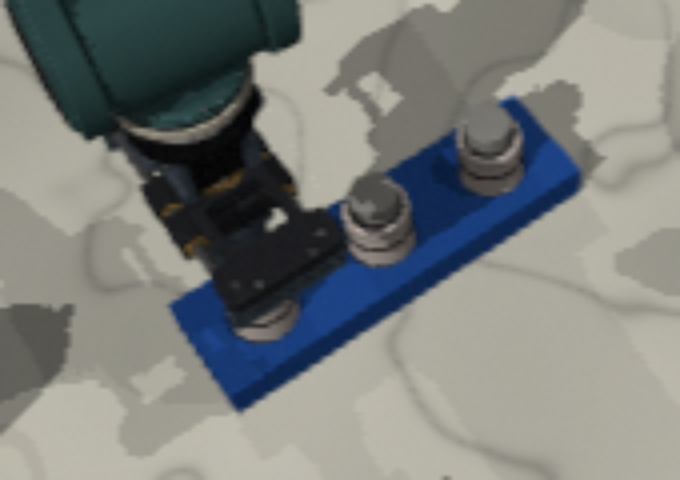

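The fingers sit over the right plug's cap (crop px ~(268,300)), and the other two caps are up. Next I press in 1 mm steps.

play_rows([
  [[0, 0.1, 0], [0, 0, 0]],
  [[0, 0.1, 0], [0, 0, 0]],
  [[0, 0, 0], [0, 0, 0]],
])

```text
clock: 4.58
position: [0.5768, -0.1279, 0.0872]
orientation: [-1.567, 0.135, -0.135]
ft_force: [-1.7, -0.2, 8.3]
gripper_width: 0.0006
```

play_rows([
  [[0, 0.1, 0], [0, 0, 0]],
  [[0, 0, 0], [0, 0, 0]],
])

```text
clock: 4.75
position: [0.5769, -0.1279, 0.0863]
orientation: [-1.567, 0.135, -0.135]
ft_force: [-1.3, 0.4, 8.6]
gripper_width: 0.0007
```

play_rows([
  [[0, 0.1, 0], [0, 0, 0]],
  [[0, 0, 0], [0, 0, 0]],
])

```text
clock: 4.92
position: [0.5769, -0.1279, 0.0853]
orientation: [-1.567, 0.135, -0.135]
ft_force: [-1.8, 1.9, 7.4]
gripper_width: 0.0006
```

play_rows([
  [[0, 0.1, 0], [0, 0, 0]],
  [[0, 0, 0], [0, 0, 0]],
])

```text
clock: 5.08
position: [0.5769, -0.1279, 0.0842]
orientation: [-1.567, 0.135, -0.135]
ft_force: [-1.2, 1.3, 6.3]
gripper_width: 0.0002
```

play_rows([
  [[0, 0.1, 0], [0, 0, 0]],
  [[0, 0.1, 0], [0, 0, 0]],
  [[0, 0, 0], [0, 0, 0]],
])

```text
clock: 5.33
position: [0.5767, -0.1279, 0.0819]
orientation: [-1.567, 0.135, -0.135]
ft_force: [1.1, 0.8, 1.2]
gripper_width: 0.0001
```

play_rows([
  [[0, 0.1, 0], [0, 0, 0]],
  [[0, 0, 0], [0, 0, 0]],
  [[0, 0, 0], [0, 0, 0]],
])

```text
clock: 5.58
position: [0.5764, -0.1278, 0.0807]
orientation: [-1.566, 0.135, -0.135]
ft_force: [-0.4, 0.1, -0.3]
gripper_width: 0.0005
```

play_rows([
  [[0, 0.1, 0], [0, 0, 0]],
  [[0, 0, 0], [0, 0, 0]],
  [[0, 0, 0], [0, 0, 0]],
])

```text
clock: 5.83
position: [0.5765, -0.1278, 0.0798]
orientation: [-1.567, 0.135, -0.135]
ft_force: [0.4, -0.0, -0.8]
gripper_width: 0.0006
```

play_rows([
  [[0, -1.5, 0], [0, 0, 0]],
  [[0, -1.5, 0], [0, 0, 0]],
  [[0.1, 0, 3.15], [0, 0, 0]],
  [[0, 0, 3.15], [0, 0, 0]],
  [[0, 0, 3.15], [0, 0, 0]],
  [[0, 0, 0], [0, 0, 0]],
  [[0, 1.0, 0], [0, 0, 0]],
  [[0, 0.8, 0], [0, 0, 0]],
  [[0, 0.1, 0], [0, 0, 0]],
  [[0, 0, 0], [0, 0, 0]],
])

```text
clock: 6.67
position: [0.5929, -0.0357, 0.0897]
orientation: [-1.566, 0.138, -0.134]
ft_force: [0.0, 1.0, -0.6]
gripper_width: 0.0002
```

play_rows([
  [[0, 0.1, 0], [0, 0, 0]],
  [[0, 0, 0], [0, 0, 0]],
  [[0, 0, 0], [0, 0, 0]],
])

```text
clock: 6.92
position: [0.5938, -0.0353, 0.0901]
orientation: [-1.567, 0.135, -0.136]
ft_force: [0.5, 0.4, 0.3]
gripper_width: 0.0003
```

play_rows([
  [[0, 0.1, 0], [0, 0, 0]],
  [[0, 0, 0], [0, 0, 0]],
  [[0, 0, 0], [0, 0, 0]],
])

```text
clock: 7.17
position: [0.5938, -0.0349, 0.089]
orientation: [-1.567, 0.135, -0.135]
ft_force: [-0.3, -0.2, -1.2]
gripper_width: 0.0005
```

play_rows([
  [[0, 0.1, 0], [0, 0, 0]],
  [[0, 0, 0], [0, 0, 0]],
  [[0, 0, 0], [0, 0, 0]],
])

```text
clock: 7.42
position: [0.5939, -0.0349, 0.0882]
orientation: [-1.567, 0.135, -0.135]
ft_force: [-0.2, -0.3, 4.8]
gripper_width: 0.0006
```

play_rows([
  [[0, 0.1, 0], [0, 0, 0]],
  [[0, 0, 0], [0, 0, 0]],
  [[0, 0, 0], [0, 0, 0]],
])

```text
clock: 7.67
position: [0.594, -0.0349, 0.0873]
orientation: [-1.567, 0.135, -0.135]
ft_force: [-1.9, -0.4, 7.3]
gripper_width: 0.0004
```

play_rows([
  [[0, 0.1, 0], [0, 0, 0]],
  [[0, 0, 0], [0, 0, 0]],
  [[0, 0, 0], [0, 0, 0]],
])

```text
clock: 7.92
position: [0.594, -0.0349, 0.0864]
orientation: [-1.567, 0.135, -0.135]
ft_force: [-1.6, 0.2, 8.6]
gripper_width: 0.0004
```

Also stiff (8.6 N or more). I continue to the click in the same steps.

play_rows([
  [[0, 0.1, 0], [0, 0, 0]],
  [[0, 0, 0], [0, 0, 0]],
  [[0, 0, 0], [0, 0, 0]],
])

```text
clock: 8.17
position: [0.594, -0.0349, 0.0854]
orientation: [-1.567, 0.135, -0.135]
ft_force: [-2.8, 0.3, 8.1]
gripper_width: 0.0007
```

play_rows([
  [[0, 0.1, 0], [0, 0, 0]],
  [[0, 0.1, 0], [0, 0, 0]],
  [[0, 0.1, 0], [0, 0, 0]],
  [[0, 0.1, 0], [0, 0, 0]],
  [[0, 0, 0], [0, 0, 0]],
  [[0, 0, 0], [0, 0, 0]],
])

```text
clock: 8.67
position: [0.5935, -0.0349, 0.0807]
orientation: [-1.567, 0.135, -0.135]
ft_force: [-0.0, 0.6, 0.1]
gripper_width: 0.0006
```

play_rows([
  [[0, 0.1, 0], [0, 0, 0]],
  [[0, 0.1, 0], [0, 0, 0]],
  [[0, 0, 0], [0, 0, 0]],
  [[0, 0, 0], [0, 0, 0]],
])

```text
clock: 9.0
position: [0.5937, -0.0349, 0.0788]
orientation: [-1.567, 0.135, -0.135]
ft_force: [0.7, 0.2, -0.2]
gripper_width: 0.0003
```

play_rows([
  [[0, -1.5, 0], [0, 0, 0]],
  [[0, -1.5, 0], [0, 0, 0]],
  [[0, 0, 3.15], [0, 0, 0]],
  [[0, 0, 3.15], [0, 0, 0]],
  [[0, 0, 3.15], [0, 0, 0]],
  [[0, 0, 0], [0, 0, 0]],
  [[0, 1.0, 0], [0, 0, 0]],
  [[0, 0.8, 0], [0, 0, 0]],
  [[0, 0, 0], [0, 0, 0]],
  [[0, 0, 0], [0, 0, 0]],
])

```text
clock: 9.83
position: [0.6091, 0.0573, 0.0899]
orientation: [-1.567, 0.137, -0.134]
ft_force: [0.5, 0.3, -0.4]
gripper_width: 0.0009
```

play_rows([
  [[0, 0.1, 0], [0, 0, 0]],
  [[0, 0.1, 0], [0, 0, 0]],
  [[0, 0, 0], [0, 0, 0]],
  [[0, 0, 0], [0, 0, 0]],
])

```text
clock: 10.17
position: [0.61, 0.058, 0.0891]
orientation: [-1.567, 0.135, -0.135]
ft_force: [-0.2, 0.7, -0.1]
gripper_width: 0.0006
```

play_rows([
  [[0, 0.1, 0], [0, 0, 0]],
  [[0, 0, 0], [0, 0, 0]],
  [[0, 0, 0], [0, 0, 0]],
])

```text
clock: 10.42
position: [0.6101, 0.0582, 0.0881]
orientation: [-1.567, 0.135, -0.135]
ft_force: [0.7, -1.0, 2.5]
gripper_width: 0.0006
```

play_rows([
  [[0, 0.1, 0], [0, 0, 0]],
  [[0, 0, 0], [0, 0, 0]],
  [[0, 0, 0], [0, 0, 0]],
])

```text
clock: 10.67
position: [0.6101, 0.0582, 0.0871]
orientation: [-1.567, 0.135, -0.135]
ft_force: [-0.0, -0.2, 4.2]
gripper_width: 0.0003
```

play_rows([
  [[0, 0.1, 0], [0, 0, 0]],
  [[0, 0, 0], [0, 0, 0]],
  [[0, 0, 0], [0, 0, 0]],
])

```text
clock: 10.92
position: [0.6101, 0.0582, 0.086]
orientation: [-1.567, 0.135, -0.135]
ft_force: [1.6, -1.2, 4.7]
gripper_width: 0.0003
```

play_rows([
  [[0, 0.1, 0], [0, 0, 0]],
  [[0, 0, 0], [0, 0, 0]],
  [[0, 0, 0], [0, 0, 0]],
])

```text
clock: 11.17
position: [0.61, 0.0582, 0.0849]
orientation: [-1.567, 0.135, -0.135]
ft_force: [1.0, -1.0, 3.5]
gripper_width: 0.0004
```

play_rows([
  [[0, 0.1, 0], [0, 0, 0]],
  [[0, 0.1, 0], [0, 0, 0]],
  [[0, 0.1, 0], [0, 0, 0]],
  [[0, 0, 0], [0, 0, 0]],
  [[0, 0, 0], [0, 0, 0]],
])

```text
clock: 11.58
position: [0.6094, 0.0583, 0.0815]
orientation: [-1.567, 0.136, -0.134]
ft_force: [0.7, -0.6, 0.6]
gripper_width: 0.0004
```

The left plug is the worn one (4.7 N peak against 8.6 N). I finish its click, then rise 6 cm and open.

play_rows([
  [[0, 0.1, 0], [0, 0, 0]],
  [[0, 0.1, 0], [0, 0, 0]],
  [[0, 0, 0], [0, 0, 0]],
  [[0, 0, 0], [0, 0, 0]],
])

```text
clock: 11.92
position: [0.6098, 0.0582, 0.0798]
orientation: [-1.567, 0.135, -0.135]
ft_force: [-0.0, 0.1, 0.3]
gripper_width: 0.0002
```

play_rows([
  [[0, -2, 0], [0, 0, 0]],
  [[0, -2, 0], [0, 0, 0]],
  [[0, -2, 0], [0, 0, 0]],
  [[0, -2, 0], [0, 0, 0]],
  [[0, 0, 0], [0, 0, 0]],
  [[0, 0, 0], [0, 0, 0]],
  [[0, 0, 0], [0, 0, 0]],
  [[0, 0, 0], [0, 0, 0]],
  [[0, 0, 0], [0, 0, 0]],
  [[0, 0, 0], [0, 0, 0]],
], hand=0)

```text
clock: 12.75
position: [0.6095, 0.0582, 0.1591]
orientation: [-1.567, 0.136, -0.134]
ft_force: [0.4, -0.2, 0.0]
gripper_width: 0.064
```

Run:
```python
from h import *
s=arm.observe(); print(s['position'],s['gripper_width'])
im=viewer.capture('scene'); cv2.imwrite('pics/c.png',cv2.resize(im[150:310,130:320],None,fx=4,fy=3.7)[:,:,::-1])
```

```text
[0.60954238 0.0581781  0.15913278] 0.06401216373987538
```

View pics/c.png

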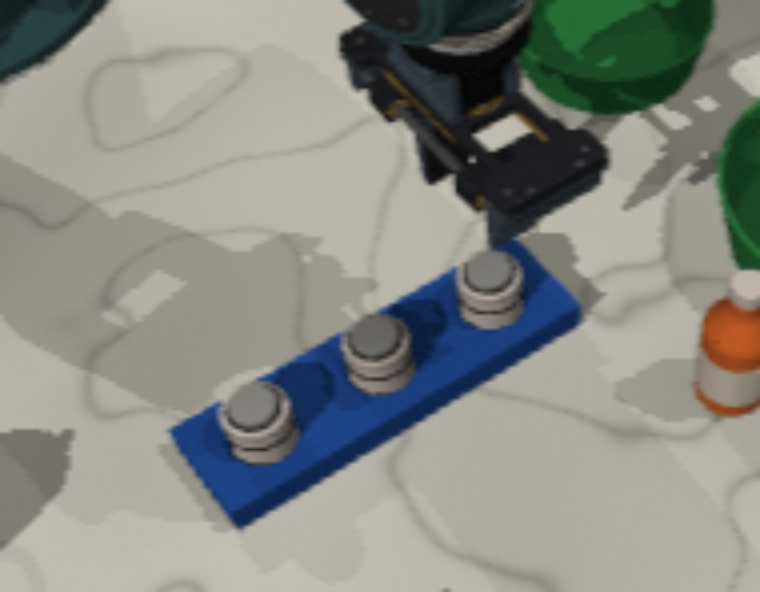

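All three caps are down (crop px (255,405), (378,335), (490,270)), and the gripper is opening across the rack above the left plug. Next: descend and grip.

play_rows([
  [[0, 0, 0], [0, 0, 0]],
  [[0, 0, 0], [0, 0, 0]],
  [[0, 0, 0], [0, 0, 0]],
  [[0, 0, 0], [0, 0, 0]],
  [[0, 0, 0], [0, 0, 0]],
  [[0, 2.0, 0], [0, 0, 0]],
  [[0, 2.0, 0], [0, 0, 0]],
  [[0, 2.0, 0], [0, 0, 0]],
  [[0, 0, 0], [0, 0, 0]],
])

```text
clock: 13.55
position: [0.6078, 0.0581, 0.0967]
orientation: [-1.567, 0.139, -0.131]
ft_force: [-0.4, -0.3, -0.0]
gripper_width: 0.0912
```

play_rows([
  [[0, 1.5, 0], [0, 0, 0]],
  [[0, 1.5, 0], [0, 0, 0]],
  [[0, 1.5, 0], [0, 0, 0]],
  [[0, 1.5, 0], [0, 0, 0]],
  [[0, 0.2, 0], [0, 0, 0]],
  [[0, 0, 0], [0, 0, 0]],
  [[0, 0, 0], [0, 0, 0]],
])

```text
clock: 14.13
position: [0.6102, 0.0582, 0.0383]
orientation: [-1.567, 0.135, -0.135]
ft_force: [0.1, 0.5, 0.3]
gripper_width: 0.0915
```

play_rows([
  [[0, 0, 0], [0, 0, 0]],
  [[0, 0, 0], [0, 0, 0]],
  [[0, 0, 0], [0, 0, 0]],
  [[0, 0, 0], [0, 0, 0]],
  [[0, 0, 0], [0, 0, 0]],
  [[0, 0, 0], [0, 0, 0]],
  [[0, 0, 0], [0, 0, 0]],
  [[0, 0, 0], [0, 0, 0]],
  [[0, 0, 0], [0, 0, 0]],
  [[0, 0, 0], [0, 0, 0]],
], hand=1)

```text
clock: 14.97
position: [0.6102, 0.0582, 0.0381]
orientation: [-1.567, 0.135, -0.135]
ft_force: [0.9, 0.2, 2.5]
gripper_width: 0.0455
```

play_rows([
  [[0, -0.5, 0], [0, 0, 0]],
  [[0, -1.0, 0], [0, 0, 0]],
  [[0, -1.5, 0], [0, 0, 0]],
  [[0, -2, 0], [0, 0, 0]],
  [[0, -2, 0], [0, 0, 0]],
  [[0, -2, 0], [0, 0, 0]],
  [[0, -2, 0], [0, 0, 0]],
  [[0, -1, 0], [0, 0, 0]],
  [[0, 0, 0], [0, 0, 0]],
  [[0, 0, 0], [0, 0, 0]],
])

```text
clock: 15.8
position: [0.6097, 0.0582, 0.1577]
orientation: [-1.567, 0.135, -0.135]
ft_force: [0.3, -0.7, -2.5]
gripper_width: 0.0454
```

play_rows([
  [[-1.2, 0, 1.7], [0, 0, 0]],
  [[-1.8, 0, 2.5], [0, 0, 0]],
  [[-1.8, 0, 2.5], [0, 0, 0]],
  [[-1.8, 0, 2.5], [0, 0, 0]],
  [[-1.8, 0, 2.5], [0, 0, 0]],
  [[-1.8, 0, 2.5], [0, 0, 0]],
  [[-1.8, 0, 2.5], [0, 0, 0]],
  [[-1.8, 0, 2.5], [0, 0, 0]],
  [[-1.8, 0, 2.5], [0, 0, 0]],
  [[-1.8, 0, 2.5], [0, 0, 0]],
])

```text
clock: 16.63
position: [0.4782, 0.3272, 0.1563]
orientation: [-1.568, 0.137, -0.134]
ft_force: [0.5, -0.7, -3.1]
gripper_width: 0.0453
```

play_rows([
  [[-0.3, 0, 0.7], [0, 0, 0]],
  [[0, 0, 0], [0, 0, 0]],
  [[0, 0, 0], [0, 0, 0]],
  [[0, 0, 0], [0, 0, 0]],
])

```text
clock: 16.97
position: [0.4781, 0.3328, 0.1571]
orientation: [-1.567, 0.136, -0.135]
ft_force: [-0.3, -0.2, -3.2]
gripper_width: 0.0457
```

Run:
```python
from h import *
s=arm.observe(); print(s['position'],s['gripper_width'])
a=viewer.capture('scene');b=viewer.capture('top'); cv2.imwrite('pics/d.png',np.hstack([cv2.resize(a[80:230,220:370],(400,400)),cv2.resize(b[190:340,140:290],(400,400))])[:,:,::-1])
```

```text
[0.47814974 0.33282902 0.15713645] 0.04574115414124411
```

View pics/d.png

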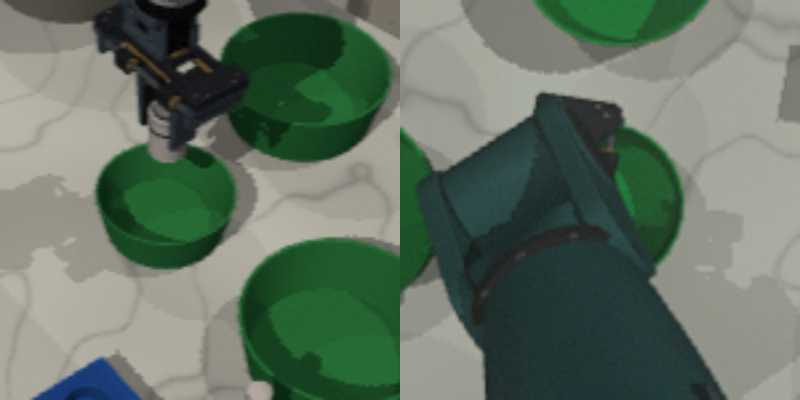

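The plug hangs over the smallest tub (left crop ~(165,140)), which has not moved. I lower it to about 1 mm above the floor.

play_rows([
  [[0, 2, 0], [0, 0, 0]],
  [[0, 2, 0], [0, 0, 0]],
  [[0, 2, 0], [0, 0, 0]],
  [[0, 1.5, 0], [0, 0, 0]],
  [[0, 1.5, 0], [0, 0, 0]],
  [[0, 1.5, 0], [0, 0, 0]],
  [[0, 1.0, 0], [0, 0, 0]],
  [[0, 0.4, 0], [0, 0, 0]],
  [[0, 0, 0], [0, 0, 0]],
  [[0, 0, 0], [0, 0, 0]],
])

```text
clock: 17.9
position: [0.4785, 0.3337, 0.0393]
orientation: [-1.566, 0.135, -0.136]
ft_force: [1.3, 0.2, -2.3]
gripper_width: 0.0458
```

play_rows([
  [[0, 0.1, 0], [0, 0, 0]],
  [[0, 0.1, 0], [0, 0, 0]],
  [[0, 0, 0], [0, 0, 0]],
  [[0, 0, 0], [0, 0, 0]],
])

```text
clock: 18.23
position: [0.4783, 0.334, 0.0373]
orientation: [-1.566, 0.135, -0.135]
ft_force: [0.0, 0.3, -1.8]
gripper_width: 0.0453
```

play_rows([
  [[0, 0.1, 0], [0, 0, 0]],
  [[0, 0.1, 0], [0, 0, 0]],
  [[0, 0, 0], [0, 0, 0]],
  [[0, 0, 0], [0, 0, 0]],
])

```text
clock: 18.57
position: [0.4783, 0.3339, 0.0351]
orientation: [-1.566, 0.135, -0.135]
ft_force: [-0.3, 0.2, 0.8]
gripper_width: 0.0455
```

play_rows([
  [[0, 0, 0], [0, 0, 0]],
  [[0, 0, 0], [0, 0, 0]],
  [[0, 0, 0], [0, 0, 0]],
  [[0, 0, 0], [0, 0, 0]],
  [[0, 0, 0], [0, 0, 0]],
  [[0, 0, 0], [0, 0, 0]],
  [[0, 0, 0], [0, 0, 0]],
  [[0, 0, 0], [0, 0, 0]],
], hand=0.2)

```text
clock: 19.23
position: [0.4782, 0.3338, 0.0349]
orientation: [-1.567, 0.135, -0.135]
ft_force: [-0.3, -0.4, -0.4]
gripper_width: 0.073
```

play_rows([
  [[0, -0.5, 0], [0, 0, 0]],
  [[0, -1, 0], [0, 0, 0]],
  [[0, -2, 0], [0, 0, 0]],
  [[0, -2.5, 0], [0, 0, 0]],
  [[0, -2.5, 0], [0, 0, 0]],
  [[0, -2.5, 0], [0, 0, 0]],
  [[0, -2.5, 0], [0, 0, 0]],
  [[0, -2.5, 0], [0, 0, 0]],
  [[0, 0, 0], [0, 0, 0]],
  [[0, 0, 0], [0, 0, 0]],
])

```text
clock: 20.07
position: [0.4788, 0.3343, 0.1971]
orientation: [-1.564, 0.133, -0.137]
ft_force: [0.9, 0.3, -1.3]
gripper_width: 0.073
```

Run:
```python
from h import *
s=arm.observe(); print(s['position'],s['gripper_width'])
a=viewer.capture('scene');cv2.imwrite('pics/e.png',cv2.resize(a[70:390,60:410],None,fx=1.85,fy=1.85)[:,:,::-1])
```

```text
[0.47883644 0.33426598 0.19709471] 0.07301146361932717
```

View pics/e.png

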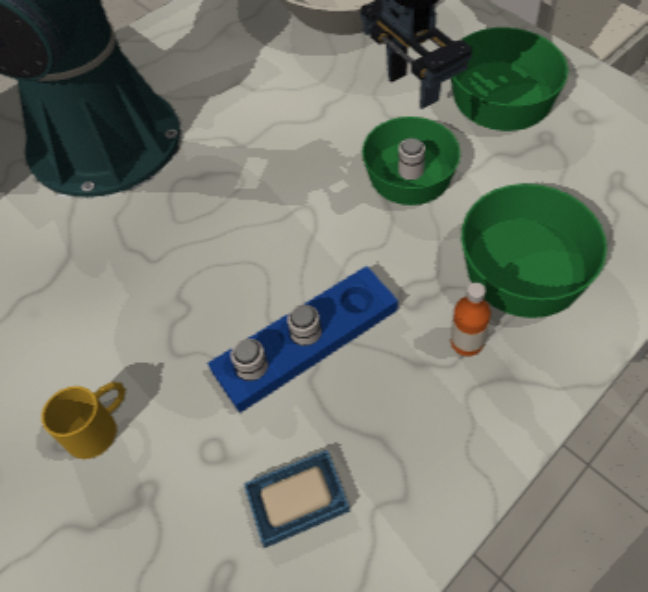

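The plug stands in the small tub at (411,157). The other two are still in their sockets at (248,357) and (303,323) with caps down, the left socket is empty, and the mug, bottle and dish have not moved.

```bash
python3 -c "
from rig import arm; print(arm.finish_job())"
```

```text
the job is handed in; nothing more can be done
None
```

The plug with the worn spring was in the left (+y) socket. It now stands upright in the smallest green tub, and the job was handed in at about 20 s.

- **Pressing:** I pressed all three caps in 1 mm steps until they clicked. The highest readings were 8.6 N (right), 8.6 N (middle) and 4.7 N (left). Forces were read only at the end of each call, so the two stiff plugs may have peaked nearer their nominal 10 N between readings.
- **Last checks:** The final picture shows the right and middle plugs in their sockets with caps down. The mug, shampoo bottle and soap dish look unmoved, and the gripper is clear of everything. I judged the bystanders by eye and did not measure them again.

No check failed or disagreed.

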